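Close the measuring well with its sprung dust cap

TASK

Close the measuring well on top of the ultrasonic instrument with its sprung dust cap: pinch the cap's two grips together and lift it by them, lower it level into the collar and press it down gently against the sprung plate until the latches are below the collar's inner lip, then let the tabs spring out under the lip so that the cap stays locked in when you take the hand away. Do not press hard on the instrument, and leave the other things on the bench where they are.

Things in the scene. Friction and masses are not known exactly. Their poses are not given: they have to be found in the camera images.
- cap: Loose round dust cap, black plastic, 110 to 160 g, right way up on the bench, 40.5 mm high. Origin: centre of its flat underside; z up. From below: round spigot, radius 36.2 mm, 16.5 mm high; flange, radius 47 mm, 4 mm thick (top at z 20.5 mm); on it two upright grey grips facing each other along the cap's y. Cap and instrument must never press on each other with more than 25 N.
- grips (a point): Point on the cap midway between the two grips at mid-height (30.5 mm above the cap's underside). Each grip is 24 mm wide along the cap's x, 5 mm thick, 20 mm tall (z 20.5 to 40.5 mm); outer faces at y +20 and -20 mm, 40 mm apart, 27 mm when fully pinched along y. Each is sprung out with 3 N at rest, 9.5 N fully pinched.
- tab_left (a joint): How far the grip on the cap's +y side is pushed in with its latch, m: 0 fully out, 0.0065 fully in (stop). The latch, 24 mm wide, sticks out of the spigot's +y side to 42.2 mm from the cap's axis when out and lies inside the spigot when in. It spans 1 to 5 mm above the cap's underside; its top is 11.5 mm below the flange's underside.
- tab_right (a joint): The same for the grip and latch on the cap's -y side.
- instrument: Fixed ultrasonic instrument: black case, steel top plate 188 x 208 mm, top 120 mm above the bench. Origin: centre of its underside; z up. A round aluminium collar, outer radius 53.5 mm, the mouth of the measuring well, stands out of the plate. It screws up and down: its rim lies anywhere from 22 to 56 mm above the plate. That height is not measured: feel for it.
- well (a point): On the well's vertical axis, level with the steel top plate. The collar's mouth, radius 42 mm at the rim, narrows by a cone to a square-edged inner lip of radius 38 mm whose underside is 8 mm below the rim. Below it is a groove of radius 46.5 mm all round for the latches (any yaw of the cap fits). Latches pass the lip only when drawn in.
- well_floor (a point): Fixed point on the well's axis 20 mm below the top plate, under a sprung steel plate (radius 34 mm). Free, the plate's face is 10 mm below the collar's rim; pressed down it pushes back 2 N per mm. With the cap's spigot on it the latches clear the lip after 3 mm (6 N); the flange meets the rim after 6.5 mm (13 N, then hard). It holds a locked cap up against the lip, flange 3.5 mm above the rim.
- beaker: Small glass beaker, 56 mm across, 75 mm high; bystander. Origin: centre of its underside.
- screw_lid: Plain black screw lid without grips, 72 mm across, 18 mm high; bystander, not the cap. Origin: centre of its underside.
- mortar: White ceramic mortar bowl, 90 mm across, 60 mm high; bystander. Origin: centre of its underside.
- reagent: Amber jar with a white top, 48 mm across, 100 mm high; bystander. Origin: centre of its underside.
- driver: Black-handled screwdriver, 160 mm long, lying along its x; bystander. Origin: under its middle.
Mind the look-alikes: they are no part of the job. Several things have the shape of the cap; the one meant has the colours described above.

How it is judged:
By the outcome, as a careful person would: the job done as asked, in the order asked, and still so for the second after the job is handed in, with the robot touching nothing.
It also fails if it takes over 45 s, if anything falls off the work surface, if the arm or the gripper's body presses on something with over 40 N, if the wrist force passes 120 N, or if a joint passes its speed limit or range.

ROBOT

A 6-joint arm with a two-finger parallel gripper is mounted at the origin on the work surface. World frame = base frame: x ahead of the robot, y to its left, z up, the work surface at z = 0. Lengths are in m, angles in rad, forces in N, time in s.
With the tool pointing down it reaches from about 0.325 to 0.9 m from the base axis. Payload 3.5 kg.
Tool frame: the origin (TCP) lies at the very end of the fingers, on their centre line; the grasp point (between the pads) lies 19 mm behind it; z points along the fingers, y is the line along which they close (so a half turn about z gives the same grasp; the last joint's range is limited). The gripper opens to 85 mm and grips with 20 to 120 N. Pads are 22 mm wide; open, the fingers measure 114 mm over their backs; the gripper's body (76 mm by 85 mm) begins 54 mm behind the grasp point. The pads swing forward as they close: fully open they stand 13 mm farther back than shut.
Start: joints at [-1.346, 0.276, -0.026, 1.268, 0, 1.467], TCP at [0.201, -0.592, 0.231] pointing down, gripper open.
Joint ranges: [-3.12, 3.12], [-0.85, 1.88], [-1.08, 1.24], [-1.95, 2.15], [-1.57, 1.53], [-3.14, 3.14]. Speed limits (rad/s): [2.57, 2.57, 3.14, 3.14, 3.14, 3.14].

INTERFACE

Orientations are given as a unit quaternion [x, y, z, w].
In Python, from cell import * gives the robot as it stands.
- The arm moves only by the shell command python3 -m handwheel 'ROWS' [FORCE]. ROWS is JSON, a list of rows, each an object of numbers: "grip": the finger opening in mm, from 0 to 85.4; "dx", "dy", "dz": the shift along the tool's x, y, z in mm; "ax", "ay", "az": the turn, a rotation vector about the tool's x, y, z in rad. A call has 1 to 5 rows; each row shifts and turns the commanded pose from where the row before left it, along the tool's axes as they then stand; what a row does not reach is not made up. A row lasts 1/10 s, in which the tool goes at most 50 mm and 8.59 degrees, less where a joint would pass 70% of its speed; a pose out of reach is approached as far as the arm can. A call with a gripper value outside its range is refused whole. The fingers move at their own pace and stop on an object; FORCE is the grip in N (left out, the last holds). Time passes only in rows, so rows that do not move let the fingers close. It gives the time, the measured TCP pose, the force, the opening and the grip force at its end, in the units of the state.
- state(): the state, without advancing time (a new reading comes with each control period).
- get_image(name): name is "side" or "top"; returns (picture, depth): 400x640x3 uint8, red, green, blue; 400x640 float32, m along the optical axis (not along the pixel's ray), 0 where there is no reading.
- camera_info(name): a dict with "fx", "fy", "cx", "cy" (pixels), "world_to_cam" (4x4, takes a point from world to camera coordinates). Camera axes: x right, y down, z forward; pixel columns grow to the right and rows downward; lengths in m; the calibration is good to about 2 mm. A picture is of the moment at which its call begins. camera_info takes no time and is no camera call.
- finish_job(): hands the job in; it is judged then, once.
The state is a dict: "time": time; "qpos": joint angles; "joint_vel": joint speeds; "joint_efforts": joint torques, N m; "tcp_pos": TCP position; "tcp_rot": TCP orientation; "ft_force": force on the tool from outside, world axes, zero at the start; "ft_torque": the same for the moment, N m; "grip_width": finger opening in m; "finger_force": force on a finger pad.
Only numpy, scipy, OpenCV 4.12 (cv2) and the standard library are available. Lean on these libraries where they do the work, as an engineer would, in place of code of your own. Each camera call takes 0.05 s, during which the arm holds its last target. There are 200 camera calls.

## Working session

There is one attempt and no reset: what is moved stays moved. The work goes in short steps, Python scripts to look and compute and a shell command to move; the robot and the scene stay as the last step left them, time stands still between calls to the robot, and variables do not carry over. Pictures are saved under pics/ and viewed, at most 10 in all, crops included, and the job is handed in when it is done.

```bash
mkdir -p pics
python3 - <<'E'
from cell import *
import numpy as np,cv2
s=state(); print(s['time'],s['tcp_pos'],s['tcp_rot'],s['grip_width'],s['ft_force'])
for n in ('top','side'):
    im,d=get_image(n); cv2.imwrite(f'pics/{n}0.png',im[:,:,::-1]); np.save(f'pics/{n}0.npy',d)
    c=camera_info(n); print(n,c['fx'],c['cx'],c['cy'],np.round(np.array(c['world_to_cam']),3).tolist())
E
```

```text
0.0 [ 0.20106258 -0.59096347  0.23011553] [ 9.86597638e-01  1.63168113e-01 -7.42730400e-05 -1.12369341e-03] 0.08526431609591868 [-0.69012746 -0.21082618 -0.74697136]
top 402.8729891712812 319.12515642292055 190.10227914062918 [[-0.005, -1.0, 0.005, -0.118], [-0.991, 0.005, -0.13, 0.544], [0.13, -0.006, -0.991, 1.147], [0.0, 0.0, 0.0, 1.0]]
side 470.5133166014002 322.75089625998584 199.95646281716876 [[-0.831, -0.556, -0.018, 0.388], [-0.361, 0.564, -0.743, 0.307], [0.423, -0.611, -0.669, 1.077], [0.0, 0.0, 0.0, 1.0]]
```

View pics/top0.png

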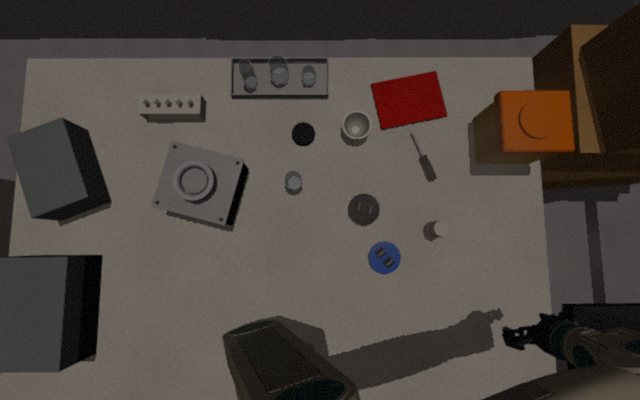

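View pics/side0.png

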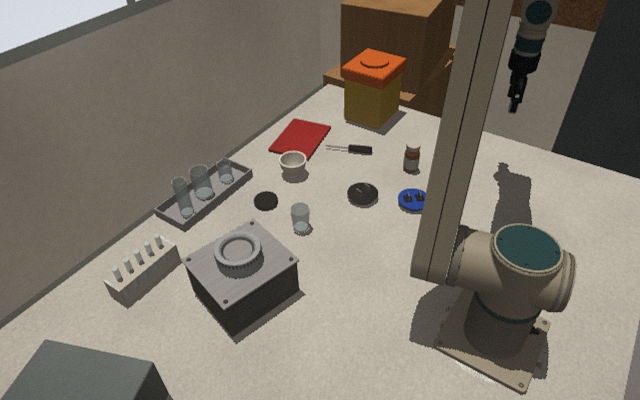

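Candidates in the top view are the black cap with grips at (363,209), the blue cap with black grips at (384,257), and the plain black screw lid at (303,134). By the description, the black one with grey grips at (363,209) is the cap. I'll check it with a close crop and measure it.

```bash
cat > h.py <<'E'
import numpy as np,cv2
from cell import *
def cloud(n,d):
    c=camera_info(n); v,u=np.mgrid[0:400,0:640]
    P=np.stack([(u-c['cx'])/c['fx']*d,(v-c['cy'])/c['fy']*d,d,np.ones_like(d)],-1)
    W=P@np.linalg.inv(np.array(c['world_to_cam'])).T
    W=W[...,:3]; W[d==0]=np.nan; return W
E
python3 - <<'E'
from h import *
a=cv2.imread('pics/top0.png'); b=cv2.imread('pics/side0.png')
big=lambda im,u,v,r,s:cv2.resize(im[v-r:v+r,u-r:u+r],(s,s),interpolation=cv2.INTER_CUBIC)
cv2.imwrite('pics/crop1.png',cv2.convertScaleAbs(np.hstack([big(a,363,209,25,400),big(b,363,194,25,400)]),alpha=2))
W=cloud('top',np.load('pics/top0.npy'))
S=cloud('side',np.load('pics/side0.npy'))
np.set_printoptions(precision=4,suppress=True)
for n,C in(('top',W),('side',S)):
  R=C.reshape(-1,3)
  def near(c,r,z0,z1):
    m=(np.hypot(R[:,0]-c[0],R[:,1]-c[1])<r)&(R[:,2]>z0)&(R[:,2]<z1); return R[m]
  c0=W[209,363,:2]
  f=near(c0,.06,.012,.028); g=near(c0,.05,.032,.05)
  print(n,'flange',len(f),np.median(f[:,2]),(f[:,:2].min(0)+f[:,:2].max(0))/2,np.ptp(f[:,:2],axis=0),cv2.minEnclosingCircle(f[:,:2].astype(np.float32)))
  print('grips',len(g),g.mean(0)); print(g[:40])
  w0=W[181,194,:2]
  k=near(w0,.065,.128,.19); pl=near(w0,.14,.112,.126)
  z=np.percentile(k[:,2],[5,50,90]); rim=k[k[:,2]>z[1]-.004]
  print('collar',len(k),z,cv2.minEnclosingCircle(k[:,:2].astype(np.float32)),cv2.minEnclosingCircle(rim[:,:2].astype(np.float32)),'plate z',np.median(pl[:,2]),cv2.minAreaRect(pl[:,:2].astype(np.float32)))
print('bench',np.nanmedian(W[250:300,250:330,2]),np.nanmedian(S[200:230,330:380,2]))
E
```

```text
top flange 739 0.019434082498789085 [ 0.4889 -0.2534] [0.0898 0.09  ] ((0.48816096782684326, -0.2526424527168274), 0.04663235321640968)
grips 31 [ 0.4879 -0.2518  0.0383]
[[ 0.5042 -0.2364  0.0411]
 [ 0.5018 -0.237   0.0352]
 [ 0.5011 -0.2391  0.0428]
 [ 0.4987 -0.2367  0.0371]
 [ 0.4985 -0.2394  0.0391]
 [ 0.4956 -0.2335  0.0399]
 [ 0.4958 -0.2367  0.0373]
 [ 0.4929 -0.2337  0.0369]
 [ 0.4929 -0.2367  0.0366]
 [ 0.4926 -0.2715  0.0386]
 [ 0.4927 -0.2746  0.0374]
 [ 0.49   -0.2337  0.0367]
 [ 0.4899 -0.2365  0.038 ]
 [ 0.4901 -0.2691  0.0338]
 [ 0.4897 -0.2716  0.0375]
 [ 0.4872 -0.2338  0.0352]
 [ 0.4866 -0.2359  0.0427]
 [ 0.4867 -0.2684  0.0392]
 [ 0.4861 -0.2703  0.0461]
 [ 0.484  -0.2305  0.0387]
 [ 0.4838 -0.2332  0.0408]
 [ 0.4838 -0.2683  0.0389]
 [ 0.4836 -0.2709  0.0414]
 [ 0.481  -0.2332  0.0396]
 [ 0.4808 -0.2681  0.0399]
 [ 0.4812 -0.2717  0.0351]
 [ 0.4783 -0.2687  0.035 ]
 [ 0.475  -0.2651  0.0398]
 [ 0.4753 -0.2685  0.0359]
 [ 0.4723 -0.2654  0.0371]
 [ 0.4724 -0.2686  0.0351]]
collar 1316 [0.1431 0.1567 0.1626] ((0.554866373538971, 0.21106091141700745), 0.05496450513
[... 1111 characters left out ...]
.4987 -0.2325  0.0388]
 [ 0.4952 -0.2322  0.0406]
 [ 0.4929 -0.2341  0.0403]
 [ 0.5005 -0.2298  0.0359]
 [ 0.4996 -0.2342  0.0332]
 [ 0.4955 -0.233   0.036 ]
 [ 0.4915 -0.2319  0.0386]
 [ 0.4866 -0.2291  0.043 ]
 [ 0.4923 -0.2275  0.0375]
 [ 0.4912 -0.2316  0.035 ]
 [ 0.4851 -0.2266  0.0415]
 [ 0.484  -0.2308  0.039 ]
 [ 0.4848 -0.2263  0.0379]]
collar 1708 [0.1338 0.1534 0.1626] ((0.5568854808807373, 0.21436361968517303), 0.055564165115356445) ((0.5568854808807373, 0.21436361968517303), 0.055564165115356445) plate z 0.11961006840801724 ((0.5574724078178406, 0.2137196660041809), (0.20947538316249847, 0.19307827949523926), 74.88125610351562)
bench -0.0011486594912890613 -0.0004862199014620261
```

View pics/crop1.png

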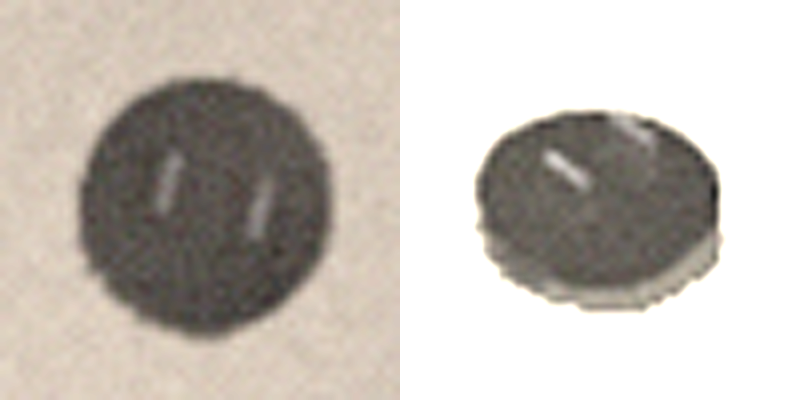

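The crop shows a black round cap with two pale grey grips, at about top pixels (359.5,207) and (370.7,210). This is the right cap, and its radius of about 47 mm and flange z of about 20 mm match the description. The blue cap is the decoy. Next I'll compute the yaw and the first moves.

```bash
cat >> h.py <<'E'
def onplane(n,uv,z):
    c=camera_info(n); M=np.linalg.inv(np.array(c['world_to_cam']))
    r=np.c_[(uv[:,0]-c['cx'])/c['fx'],(uv[:,1]-c['cy'])/c['fy'],np.ones(len(uv))]@M[:3,:3].T
    o=M[:3,3]; return o+r*((z-o[2])/r[:,2])[:,None]
def go(x,y,z,yaw=None):
    """remaining shift in tool axes (mm) and az to reach world x,y,z, tool-x yaw in deg"""
    from scipy.spatial.transform import Rotation as R
    s=state(); r=R.from_quat(s['tcp_rot']); m=r.as_matrix()
    t=np.degrees(np.arctan2(m[1,0],m[0,0])); d=np.array([x,y,z])-s['tcp_pos']
    print('t',round(s['time'],2),'tcp',np.round(s['tcp_pos'],4),'yaw',round(t,1),'tilt',np.round(m[:2,2],4),'shift mm',np.round(m.T@d*1e3,1),'az',None if yaw is None else round(-np.radians((yaw-t+180)%360-180),3),'q',np.round(s['qpos'],2),'F',np.round(s['ft_force'],1),'w',round(s['grip_width']*1e3,1),'ff',np.round(s['finger_force'],1))
E
python3 - <<'E'
from h import *
for n,c,p in(('top',(363,209),None),('side',(363,194),None)):
    g=cv2.cvtColor(cv2.imread(f'pics/{n}0.png'),cv2.COLOR_BGR2GRAY).astype(float)
    u0,v0=c; m=np.zeros_like(g); cv2.circle(m,(u0,v0-(0 if n=='top' else 1)),11,1,-1)
    base=np.median(g[m>0]); w=(m>0)&(g>base+14)
    k,l,st,ce=cv2.connectedComponentsWithStats(w.astype(np.uint8),connectivity=8)
    pts=[]
    for i in range(1,k):
        if st[i,4]<4: continue
        v,u=np.nonzero(l==i); X=onplane(n,np.c_[u,v].astype(float),.0405)[:,:2]
        ww=(g[v,u]-base); mu=(X*ww[:,None]).sum(0)/ww.sum(); pts.append(mu)
        q=(X-mu)*np.sqrt(ww)[:,None]; e,V=np.linalg.eigh(q.T@q); d=V[:,1]
        print(n,i,st[i,4],ce[i],mu,'long axis deg',np.degrees(np.arctan(d[1]/d[0])))
    if len(pts)>=2:
        d=pts[0]-pts[1]; print('mid',(pts[0]+pts[1])/2,'sep',np.linalg.norm(d),'perp yaw',np.degrees(np.arctan2(d[1],d[0]))-90)
go(.4895,-.2507,.13,-14)
E
```

```text
top 1 10 [358.7 205.9] [ 0.49555342 -0.23543456] long axis deg -16.49715685903917
top 2 14 [369.92857143 210.        ] [ 0.48388871 -0.26799217] long axis deg -14.527733684277564
mid [ 0.48972106 -0.25171336] sep 0.03458414669508235 perp yaw -19.711534498088653
side 1 16 [366.625  184.4375] [ 0.48659112 -0.26543419] long axis deg -19.585976968877997
side 2 14 [358.64285714 189.92857143] [ 0.49282001 -0.23021155] long axis deg -19.56631574481764
mid [ 0.48970556 -0.24782287] sep 0.03576917061053175 perp yaw -190.02868939571388
t 0.1 tcp [ 0.201  -0.5911  0.2303] yaw 18.8 tilt [-0.0005  0.002 ] shift mm [ 382.7 -229.2  100.8] az 0.572 q [-1.35  0.28 -0.03  1.27 -0.    1.47] F [ 0.  -0.2 -0.4] w 85.6 ff 0.0
```

```bash
python3 -m handwheel '[{"az":0.149},{"az":0.149},{"az":0.149},{"az":0.149}]' 40; python3 -c "
from h import *
go(.4897,-.250,.13,-16)"
```

```text
t 0.1 tcp [ 0.201  -0.5911  0.2303] yaw 18.8 tilt [-0.0005  0.002 ] shift mm [ 383.1 -229.8  100.8] az 0.607 q [-1.35  0.28 -0.03  1.27 -0.    1.47] F [ 0.  -0.2 -0.4] w 85.6 ff 0.0$[0]: bad value
```

```bash
python3 -m handwheel '[{"grip":85,"dx":0,"dy":0,"dz":0,"ax":0,"ay":0,"az":0.149},{"grip":85,"dx":0,"dy":0,"dz":0,"ax":0,"ay":0,"az":0.149},{"grip":85,"dx":0,"dy":0,"dz":0,"ax":0,"ay":0,"az":0.149},{"grip":85,"dx":0,"dy":0,"dz":0,"ax":0,"ay":0,"az":0.149}]' 40; python3 -c "
from h import *
go(.4897,-.250,.13,-16)"
```

```text
time: 0.5
tcp_pos: [0.2011, -0.5912, 0.2306]
tcp_rot: [0.991, -0.137, -0.0, -0.001]
ft_force: [-0.3, -0.1, 0.2]
grip_width: 0.0848
finger_force: 0.0
t 0.5 tcp [ 0.2011 -0.5912  0.2306] yaw -15.7 tilt [-0.0003  0.0013] shift mm [ 185.4 -406.5  101. ] az 0.005 q [-1.35  0.28 -0.03  1.27  0.    2.07] F [-0.3 -0.1  0.2] w 84.8 ff 0.0
```

```bash
python3 -m handwheel '[{"grip":85,"dx":18.5,"dy":-40.6,"dz":0,"ax":0,"ay":0,"az":0},{"grip":85,"dx":18.5,"dy":-40.6,"dz":0,"ax":0,"ay":0,"az":0},{"grip":85,"dx":18.5,"dy":-40.6,"dz":0,"ax":0,"ay":0,"az":0},{"grip":85,"dx":18.5,"dy":-40.6,"dz":0,"ax":0,"ay":0,"az":0},{"grip":85,"dx":18.5,"dy":-40.6,"dz":0,"ax":0,"ay":0,"az":0}]' >/dev/null; python3 -m handwheel '[{"grip":85,"dx":18.5,"dy":-40.6,"dz":0,"ax":0,"ay":0,"az":0},{"grip":85,"dx":18.5,"dy":-40.6,"dz":20,"ax":0,"ay":0,"az":0},{"grip":85,"dx":18.5,"dy":-40.6,"dz":20,"ax":0,"ay":0,"az":0},{"grip":70,"dx":18.5,"dy":-40.6,"dz":20,"ax":0,"ay":0,"az":0},{"grip":70,"dx":18.5,"dy":-40.6,"dz":20,"ax":0,"ay":0,"az":0}]' >/dev/null; python3 -m handwheel '[{"grip":70,"dx":0,"dy":0,"dz":0,"ax":0,"ay":0,"az":0}]'
python3 - <<'E'
from h import *
go(.4897,-.250,.07,-16)
im,d=get_image('side'); cv2.imwrite('pics/s1.png',cv2.convertScaleAbs(cv2.resize(im[120:240,280:460,::-1],(720,480),interpolation=cv2.INTER_CUBIC),alpha=1.7))
E
```

```text
time: 1.6
tcp_pos: [0.4873, -0.2437, 0.1477]
tcp_rot: [0.991, -0.131, -0.003, -0.002]
ft_force: [-0.7, -0.1, -0.4]
grip_width: 0.0699
finger_force: 0.0
t 1.6 tcp [ 0.4873 -0.2437  0.1477] yaw -15.0 tilt [-0.0045  0.0052] shift mm [ 4.4  5.7 77.6] az 0.017 q [-0.58  0.2  -0.31  1.07  0.    2.82] F [-0.7 -0.1 -0.4] w 69.9 ff 0.0
```

View pics/s1.png

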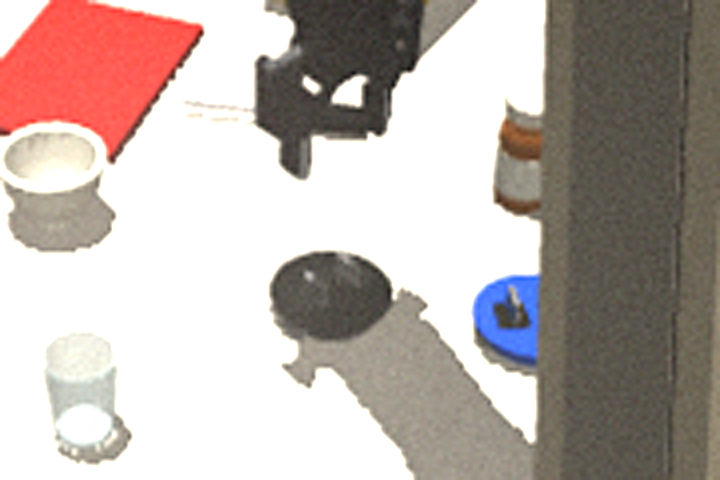

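The side view shows the hand above the black cap, which sits at crop (332,295). The path down is clear. I'll go down to z of about 70 mm with the lateral correction, then settle.

```bash
python3 -m handwheel '[{"grip":60,"dx":2.2,"dy":3,"dz":35,"ax":0,"ay":0,"az":0.017},{"grip":60,"dx":2.2,"dy":3,"dz":35,"ax":0,"ay":0,"az":0},{"grip":60,"dx":0,"dy":0,"dz":0,"ax":0,"ay":0,"az":0},{"grip":60,"dx":0,"dy":0,"dz":0,"ax":0,"ay":0,"az":0},{"grip":60,"dx":0,"dy":0,"dz":0,"ax":0,"ay":0,"az":0}]' ; python3 -c "
from h import *
go(.4897,-.250,.024,-16)"
```

```text
time: 2.15
tcp_pos: [0.4907, -0.2576, 0.0833]
tcp_rot: [0.99, -0.143, 0.001, 0.001]
ft_force: [0.7, 0.5, 0.1]
grip_width: 0.0599
finger_force: 0.0
t 2.15 tcp [ 0.4907 -0.2576  0.0833] yaw -16.4 tilt [ 0.0025 -0.0018] shift mm [-3.3 -7.  59.3] az -0.007 q [-0.6   0.27 -0.37  0.93 -0.    2.83] F [0.7 0.5 0.1] w 59.9 ff 0.0
```

```bash
python3 -m handwheel '[{"grip":60,"dx":-3.3,"dy":-7,"dz":20,"ax":0,"ay":0,"az":0},{"grip":60,"dx":0,"dy":0,"dz":20,"ax":0,"ay":0,"az":0},{"grip":60,"dx":0,"dy":0,"dz":0,"ax":0,"ay":0,"az":0},{"grip":60,"dx":0,"dy":0,"dz":0,"ax":0,"ay":0,"az":0}]' ; python3 -c "
from h import *
go(.4897,-.250,.024,-16)"
```

```text
time: 2.55
tcp_pos: [0.4894, -0.2493, 0.0429]
tcp_rot: [0.99, -0.142, 0.001, 0.0]
ft_force: [-0.5, 0.1, 0.3]
grip_width: 0.0599
finger_force: 0.0
t 2.55 tcp [ 0.4894 -0.2493  0.0429] yaw -16.4 tilt [ 0.0017 -0.0011] shift mm [ 0.5  0.6 18.9] az -0.006 q [-0.59  0.31 -0.41  0.84 -0.    2.84] F [-0.5  0.1  0.3] w 59.9 ff 0.0
```

```bash
python3 -m handwheel '[{"grip":60,"dx":0.5,"dy":0.6,"dz":10,"ax":0,"ay":0,"az":0},{"grip":60,"dx":0,"dy":0,"dz":9,"ax":0,"ay":0,"az":0},{"grip":45,"dx":0,"dy":0,"dz":0,"ax":0,"ay":0,"az":0},{"grip":45,"dx":0,"dy":0,"dz":0,"ax":0,"ay":0,"az":0},{"grip":45,"dx":0,"dy":0,"dz":0,"ax":0,"ay":0,"az":0}]' 40; python3 -c "
from h import *
go(.4897,-.250,.024,-16)"; python3 -m handwheel '[{"grip":24,"dx":0,"dy":0,"dz":0,"ax":0,"ay":0,"az":0},{"grip":24,"dx":0,"dy":0,"dz":0,"ax":0,"ay":0,"az":0},{"grip":24,"dx":0,"dy":0,"dz":0,"ax":0,"ay":0,"az":0},{"grip":24,"dx":0,"dy":0,"dz":0,"ax":0,"ay":0,"az":0},{"grip":24,"dx":0,"dy":0,"dz":0,"ax":0,"ay":0,"az":0}]' 40; python3 -c "
from h import *
go(.4897,-.250,.024,-16)"
```

```text
time: 3.05
tcp_pos: [0.489, -0.2494, 0.0224]
tcp_rot: [0.99, -0.142, 0.0, 0.0]
ft_force: [0.4, -0.2, -0.1]
grip_width: 0.0452
finger_force: 0.0
t 3.05 tcp [ 0.489  -0.2494  0.0224] yaw -16.3 tilt [ 0.0001 -0.    ] shift mm [ 0.8  0.4 -1.6] az -0.006 q [-0.59  0.34 -0.43  0.8   0.    2.84] F [ 0.4 -0.2 -0.1] w 45.2 ff 0.0
time: 3.55
tcp_pos: [0.4893, -0.2498, 0.0239]
tcp_rot: [0.99, -0.142, 0.0, 0.0]
ft_force: [-1.9, 0.1, 8.6]
grip_width: 0.0247
finger_force: 33.3
t 3.55 tcp [ 0.4893 -0.2498  0.0239] yaw -16.3 tilt [ 0.0008 -0.001 ] shift mm [ 0.4  0.1 -0.1] az -0.006 q [-0.59  0.34 -0.43  0.8  -0.    2.84] F [-1.9  0.1  8.6] w 24.7 ff 33.3
```

```bash
python3 -m handwheel '[{"grip":15,"dx":0,"dy":0,"dz":0,"ax":0,"ay":0,"az":0},{"grip":15,"dx":0,"dy":0,"dz":0,"ax":0,"ay":0,"az":0},{"grip":15,"dx":0,"dy":0,"dz":-5,"ax":0,"ay":0,"az":0},{"grip":15,"dx":0,"dy":0,"dz":-15,"ax":0,"ay":0,"az":0},{"grip":15,"dx":0,"dy":0,"dz":0,"ax":0,"ay":0,"az":0}]' 40; python3 -m handwheel '[{"grip":15,"dx":0,"dy":0,"dz":-40,"ax":0,"ay":0,"az":0},{"grip":15,"dx":0,"dy":0,"dz":-40,"ax":0,"ay":0,"az":0},{"grip":15,"dx":0,"dy":0,"dz":-40,"ax":0,"ay":0,"az":0},{"grip":15,"dx":0,"dy":0,"dz":0,"ax":0,"ay":0,"az":0},{"grip":15,"dx":0,"dy":0,"dz":0,"ax":0,"ay":0,"az":0}]' 40
python3 - <<'E'
from h import *
go(.556,.2125,.25,30)
im,d=get_image('side'); np.save('pics/s2.npy',d);cv2.imwrite('pics/s2.png',cv2.convertScaleAbs(cv2.resize(im[60:210,300:480,::-1],(720,600),interpolation=cv2.INTER_CUBIC),alpha=1.7))
E
```

```text
time: 4.05
tcp_pos: [0.4903, -0.2501, 0.0439]
tcp_rot: [0.99, -0.142, 0.002, 0.001]
ft_force: [-0.3, 0.1, -1.1]
grip_width: 0.024
finger_force: 40.3
time: 4.55
tcp_pos: [0.4896, -0.2497, 0.163]
tcp_rot: [0.99, -0.142, 0.001, 0.0]
ft_force: [-0.2, -0.2, -1.8]
grip_width: 0.0239
finger_force: 40.2
t 4.55 tcp [ 0.4896 -0.2497  0.163 ] yaw -16.3 tilt [ 0.0021 -0.0012] shift mm [ -66.1 -462.2  -87.4] az -0.809 q [-0.59  0.19 -0.29  1.09  0.    2.84] F [-0.2 -0.2 -1.8] w 23.9 ff 40.2
```

View pics/s2.png

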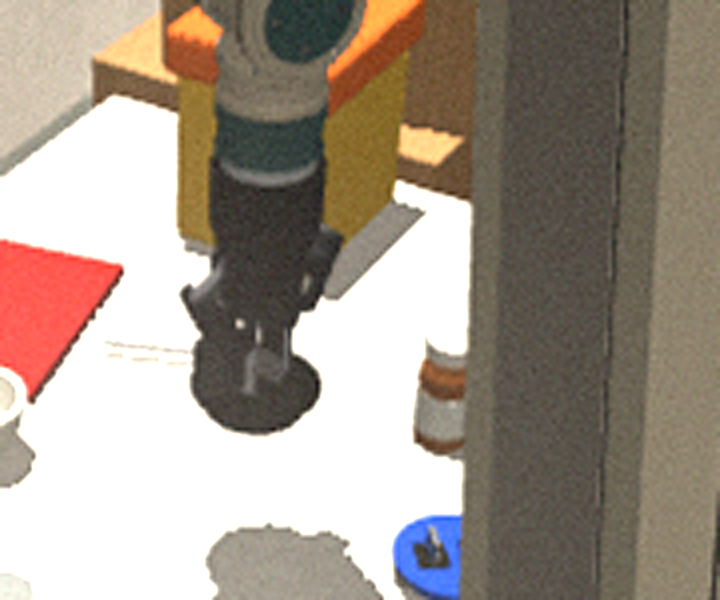

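The cap is held by its grips, with the flange at crop (257,385). It looks level and the load is about 1.4 N. Next I'll raise and turn.

```bash
python3 -m handwheel '[{"grip":15,"dx":0,"dy":0,"dz":-15,"ax":0,"ay":0,"az":-0.135},{"grip":15,"dx":0,"dy":0,"dz":-15,"ax":0,"ay":0,"az":-0.135},{"grip":15,"dx":0,"dy":0,"dz":-15,"ax":0,"ay":0,"az":-0.135},{"grip":15,"dx":0,"dy":0,"dz":-15,"ax":0,"ay":0,"az":-0.135},{"grip":15,"dx":0,"dy":0,"dz":-15,"ax":0,"ay":0,"az":-0.135}]' >/dev/null; python3 -m handwheel '[{"grip":15,"dx":0,"dy":0,"dz":-3,"ax":0,"ay":0,"az":-0.13},{"grip":15,"dx":0,"dy":0,"dz":0,"ax":0,"ay":0,"az":0},{"grip":15,"dx":0,"dy":0,"dz":0,"ax":0,"ay":0,"az":0}]'
python3 - <<'E'
from h import *
go(.556,.2125,.24,30)
E
```

```text
time: 5.4
tcp_pos: [0.4878, -0.2486, 0.2381]
tcp_rot: [0.967, 0.256, -0.001, -0.002]
ft_force: [1.3, 0.6, -1.0]
grip_width: 0.0239
finger_force: 40.2
t 5.4 tcp [ 0.4878 -0.2486  0.2381] yaw 29.6 tilt [-0.0033  0.0022] shift mm [ 287.2 -367.1   -1.1] az -0.007 q [-0.59  0.14 -0.18  1.25  0.    2.04] F [ 1.3  0.6 -1. ] w 23.9 ff 40.2
```

```bash
python3 -m handwheel '[{"grip":15,"dx":14,"dy":-18,"dz":0,"ax":0,"ay":0,"az":0},{"grip":15,"dx":27,"dy":-34.5,"dz":0,"ax":0,"ay":0,"az":0},{"grip":15,"dx":27,"dy":-34.5,"dz":0,"ax":0,"ay":0,"az":0},{"grip":15,"dx":27,"dy":-34.5,"dz":0,"ax":0,"ay":0,"az":0},{"grip":15,"dx":27,"dy":-34.5,"dz":0,"ax":0,"ay":0,"az":0}]' >/dev/null; python3 -m handwheel '[{"grip":15,"dx":27,"dy":-34.5,"dz":0,"ax":0,"ay":0,"az":0},{"grip":15,"dx":27,"dy":-34.5,"dz":0,"ax":0,"ay":0,"az":0},{"grip":15,"dx":27,"dy":-34.5,"dz":0,"ax":0,"ay":0,"az":0},{"grip":15,"dx":27,"dy":-34.5,"dz":0,"ax":0,"ay":0,"az":0},{"grip":15,"dx":27,"dy":-34.5,"dz":0,"ax":0,"ay":0,"az":0}]' >/dev/null;  python3 -m handwheel '[{"grip":15,"dx":20,"dy":-26,"dz":0,"ax":0,"ay":0,"az":0},{"grip":15,"dx":10,"dy":-12,"dz":0,"ax":0,"ay":0,"az":0},{"grip":15,"dx":0,"dy":0,"dz":0,"ax":0,"ay":0,"az":0},{"grip":15,"dx":0,"dy":0,"dz":0,"ax":0,"ay":0,"az":0},{"grip":15,"dx":0,"dy":0,"dz":0,"ax":0,"ay":0,"az":0}]'
python3 - <<'E'
from h import *
go(.556,.2125,.23,30)
for n in('top','side'):
    im,d=get_image(n); np.save(f'pics/{n}3.npy',d); cv2.imwrite(f'pics/{n}3.png',im[:,:,::-1])
E
```

```text
time: 6.9
tcp_pos: [0.5556, 0.21, 0.2398]
tcp_rot: [0.967, 0.256, -0.001, 0.0]
ft_force: [0.1, -1.0, -1.3]
grip_width: 0.0238
finger_force: 40.2
t 6.9 tcp [0.5556 0.21   0.2398] yaw 29.7 tilt [-0.0011 -0.0008] shift mm [ 1.6 -2.   9.8] az -0.006 q [ 0.25  0.22 -0.08  1.27 -0.    2.88] F [ 0.1 -1.  -1.3] w 23.8 ff 40.2
```

Run:
```python
from h import *
from scipy.optimize import least_squares
np.set_printoptions(precision=4,suppress=True)
def fit(P,r):
    h=cv2.convexHull(P.astype(np.float32))[:,0]
    f=lambda c:np.hypot(*(h-c).T)-r
    s=least_squares(f,h.mean(0),loss='soft_l1',f_scale=.001); return s.x,np.abs(s.fun).mean()
a=cv2.imread('pics/top3.png'); b=cv2.imread('pics/side3.png')
for n in('top','side'):
    R0=cloud(n,np.load(f'pics/{n}0.npy')).reshape(-1,3); R=cloud(n,np.load(f'pics/{n}3.npy')).reshape(-1,3)
    k=R0[(np.hypot(R0[:,0]-.556,R0[:,1]-.2125)<.062)&(R0[:,2]>.15)&(R0[:,2]<.175)]
    f=R[(np.hypot(R[:,0]-.556,R[:,1]-.2115)<.056)&(R[:,2]>.227)&(R[:,2]<.244)]
    A=np.c_[f[:,:2]-[.556,.2115],np.ones(len(f))]; pl=np.linalg.lstsq(A,f[:,2],rcond=None)[0]
    print(n,'rim',len(k),np.median(k[:,2]),fit(k[:,:2],.0535),'flange',len(f),np.median(f[:,2]),fit(f[:,:2],.047),'plane',pl)
    px=(slice(120,230),slice(120,260)) if n=='top' else (slice(130,290),slice(150,330))
    print(px)
A=cv2.resize(a[110:240,120:270],(0,0),fx=2.6,fy=2.6,interpolation=2);B=cv2.resize(b[150:300,160:320],(0,0),fx=2.25,fy=2.25,interpolation=2)
h=min(A.shape[0],B.shape[0]); cv2.imwrite('pics/c3.png',cv2.convertScaleAbs(np.hstack([A[:h],B[:h]]),alpha=1.6)); print(A.shape,B.shape)
```

```text
top rim 1083 0.15876662438356792 (array([0.5542, 0.2107]), np.float64(0.0004756938148126073)) flange 580 0.23546985906834844 (array([0.5554, 0.2101]), np.float64(0.0009023493496809448)) plane [0.0063 0.0089 0.2356]
(slice(120, 230, None), slice(120, 260, None))
side rim 1266 0.15857221397689325 (array([0.5565, 0.2146]), np.float64(0.000863966665233191)) flange 775 0.23588338229681727 (array([0.5569, 0.2129]), np.float64(0.0005741550181761119)) plane [ 0.0002 -0.0018  0.236 ]
(slice(130, 290, None), slice(150, 330, None))
(338, 390, 3) (338, 360, 3)
```

View pics/c3.png

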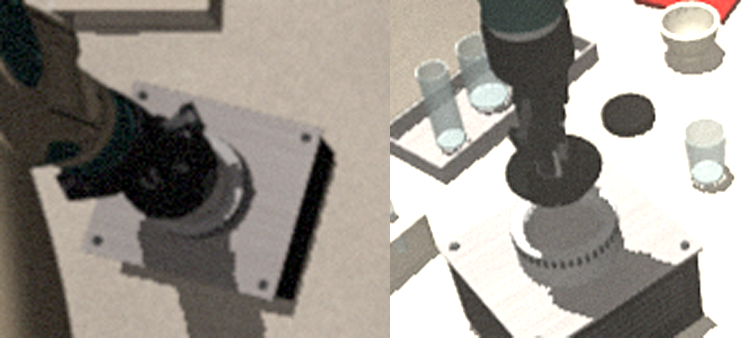

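The side crop shows the cap level just above the collar: flange at (554,170), collar at (565,228). Both cameras put the well within 2 mm of the cap axis, and the rim at z of about 0.159. I'll correct by 1.4 mm and descend to just above the rim.

```bash
python3 -m handwheel '[{"grip":15,"dx":0,"dy":-1.4,"dz":15,"ax":0,"ay":0,"az":0},{"grip":15,"dx":0,"dy":0,"dz":20,"ax":0,"ay":0,"az":0},{"grip":15,"dx":0,"dy":0,"dz":13,"ax":0,"ay":0,"az":0},{"grip":15,"dx":0,"dy":0,"dz":0,"ax":0,"ay":0,"az":0},{"grip":15,"dx":0,"dy":0,"dz":0,"ax":0,"ay":0,"az":0}]'
python3 - <<'E'
from h import *
go(.5548,.2112,.18,30)
E
python3 -m handwheel '[{"grip":15,"dx":0,"dy":0,"dz":0,"ax":0,"ay":0,"az":0},{"grip":15,"dx":0,"dy":0,"dz":0,"ax":0,"ay":0,"az":0}]'
python3 - <<'E'
from h import *
go(.5548,.2112,.18,30)
E
```

```text
time: 7.5
tcp_pos: [0.5552, 0.2121, 0.1924]
tcp_rot: [0.967, 0.257, -0.0, 0.0]
ft_force: [0.0, 0.8, -0.3]
grip_width: 0.024
finger_force: 40.2
t 7.5 tcp [0.5552 0.2121 0.1924] yaw 29.7 tilt [-0.0004 -0.0002] shift mm [-0.8  0.6 12.4] az -0.005 q [ 0.26  0.25 -0.15  1.18 -0.    2.88] F [ 0.   0.8 -0.3] w 24.0 ff 40.2
time: 7.7
tcp_pos: [0.5561, 0.2127, 0.1935]
tcp_rot: [0.966, 0.257, 0.001, -0.0]
ft_force: [0.1, -0.4, -1.5]
grip_width: 0.0239
finger_force: 40.2
t 7.7 tcp [0.5561 0.2127 0.1935] yaw 29.8 tilt [0.0021 0.0006] shift mm [-1.9  0.7 13.5] az -0.004 q [ 0.26  0.24 -0.15  1.18  0.    2.88] F [ 0.1 -0.4 -1.5] w 23.9 ff 40.2
```

```bash
python3 -m handwheel '[{"grip":15,"dx":-1,"dy":0.5,"dz":3,"ax":0,"ay":0,"az":0},{"grip":15,"dx":0,"dy":0,"dz":3,"ax":0,"ay":0,"az":0},{"grip":15,"dx":0,"dy":0,"dz":3,"ax":0,"ay":0,"az":0},{"grip":15,"dx":0,"dy":0,"dz":0,"ax":0,"ay":0,"az":0}]'; python3 -m handwheel '[{"grip":15,"dx":0,"dy":0,"dz":2,"ax":0,"ay":0,"az":0},{"grip":15,"dx":0,"dy":0,"dz":1,"ax":0,"ay":0,"az":0},{"grip":15,"dx":0,"dy":0,"dz":0,"ax":0,"ay":0,"az":0}]'
```

```text
time: 8.1
tcp_pos: [0.5541, 0.2115, 0.1825]
tcp_rot: [0.966, 0.257, -0.001, 0.0]
ft_force: [-1.2, -0.8, -0.8]
grip_width: 0.0242
finger_force: 40.2
time: 8.4
tcp_pos: [0.5545, 0.2116, 0.1801]
tcp_rot: [0.966, 0.257, -0.0, -0.0]
ft_force: [0.1, 1.1, -1.9]
grip_width: 0.0238
finger_force: 40.2
```

```bash
for i in 1; do python3 -m handwheel '[{"grip":15,"dx":0,"dy":0,"dz":1,"ax":0,"ay":0,"az":0},{"grip":15,"dx":0,"dy":0,"dz":1,"ax":0,"ay":0,"az":0},{"grip":15,"dx":0,"dy":0,"dz":0,"ax":0,"ay":0,"az":0}]'; done; python3 -m handwheel '[{"grip":15,"dx":0,"dy":0,"dz":1,"ax":0,"ay":0,"az":0},{"grip":15,"dx":0,"dy":0,"dz":1,"ax":0,"ay":0,"az":0},{"grip":15,"dx":0,"dy":0,"dz":0,"ax":0,"ay":0,"az":0}]'
```

```text
time: 8.7
tcp_pos: [0.5545, 0.2116, 0.1782]
tcp_rot: [0.966, 0.257, -0.0, -0.0]
ft_force: [0.1, 0.6, -2.4]
grip_width: 0.024
finger_force: 40.2
time: 9.0
tcp_pos: [0.5546, 0.2116, 0.1762]
tcp_rot: [0.966, 0.257, -0.0, -0.0]
ft_force: [0.2, 0.8, -0.9]
grip_width: 0.0241
finger_force: 40.2
```

No lateral load so far. I'll continue in 1 mm steps.

```bash
python3 -m handwheel '[{"grip":15,"dx":0,"dy":0,"dz":1,"ax":0,"ay":0,"az":0},{"grip":15,"dx":0,"dy":0,"dz":0,"ax":0,"ay":0,"az":0},{"grip":15,"dx":0,"dy":0,"dz":0,"ax":0,"ay":0,"az":0}]'|grep -E 'pos|force'; python3 -m handwheel '[{"grip":15,"dx":0,"dy":0,"dz":1,"ax":0,"ay":0,"az":0},{"grip":15,"dx":0,"dy":0,"dz":0,"ax":0,"ay":0,"az":0},{"grip":15,"dx":0,"dy":0,"dz":0,"ax":0,"ay":0,"az":0}]'|grep -E 'pos|force';  python3 -m handwheel '[{"grip":15,"dx":0,"dy":0,"dz":1,"ax":0,"ay":0,"az":0},{"grip":15,"dx":0,"dy":0,"dz":0,"ax":0,"ay":0,"az":0},{"grip":15,"dx":0,"dy":0,"dz":0,"ax":0,"ay":0,"az":0}]'|grep -E 'pos|force'
```

```text
tcp_pos: [0.5547, 0.2116, 0.1755]
ft_force: [-1.5, 1.0, -0.1]
finger_force: 40.5
tcp_pos: [0.5548, 0.2117, 0.1747]
ft_force: [-1.2, -1.2, 2.3]
finger_force: 40.8
tcp_pos: [0.5547, 0.2117, 0.1737]
ft_force: [-1.7, -0.6, 4.0]
finger_force: 41.2
```

```bash
python3 -m handwheel '[{"grip":15,"dx":0,"dy":0,"dz":1,"ax":0,"ay":0,"az":0},{"grip":15,"dx":0,"dy":0,"dz":0,"ax":0,"ay":0,"az":0},{"grip":15,"dx":0,"dy":0,"dz":0,"ax":0,"ay":0,"az":0}]'|grep -E 'pos|force|width'; python3 -m handwheel '[{"grip":15,"dx":0,"dy":0,"dz":1,"ax":0,"ay":0,"az":0},{"grip":15,"dx":0,"dy":0,"dz":0,"ax":0,"ay":0,"az":0},{"grip":15,"dx":0,"dy":0,"dz":0,"ax":0,"ay":0,"az":0}]'|grep -E 'pos|force|width'
python3 - <<'E'
from h import *
for n in ('side','top'):
    im,d=get_image(n); R=cloud(n,d).reshape(-1,3); r=np.hypot(R[:,0]-.5565,R[:,1]-.2135)
    f=R[(r<.046)&(r>.030)&(abs(R[:,2]-.166)<.012)]; print(n,'flange z',np.median(f[:,2]),len(f))
    f=R[(r<.056)&(r>.0505)&(abs(R[:,2]-.159)<.007)]; print('rim z',np.percentile(f[:,2],[50,75]),len(f))
    print(np.round(state()['ft_force'],1))
    if n=='side': cv2.imwrite('pics/s4.png',cv2.convertScaleAbs(cv2.resize(im[210:300,190:290,::-1],(660,594),interpolation=cv2.INTER_CUBIC),alpha=1.6))
E
```

```text
tcp_pos: [0.5548, 0.2117, 0.1728]
ft_force: [-1.8, -0.2, 5.9]
grip_width: 0.0238
finger_force: 41.5
tcp_pos: [0.5548, 0.2117, 0.1721]
ft_force: [-2.6, -0.2, 6.1]
grip_width: 0.024
finger_force: 41.8
side flange z 0.16781636438720127 473
rim z [0.15971086 0.16174027] 246
[-3.  -0.9  6.7]
top flange z 0.1673878953126201 280
rim z [0.16092405 0.16196533] 141
[-2.9 -1.4  7.7]
```

View pics/s4.png

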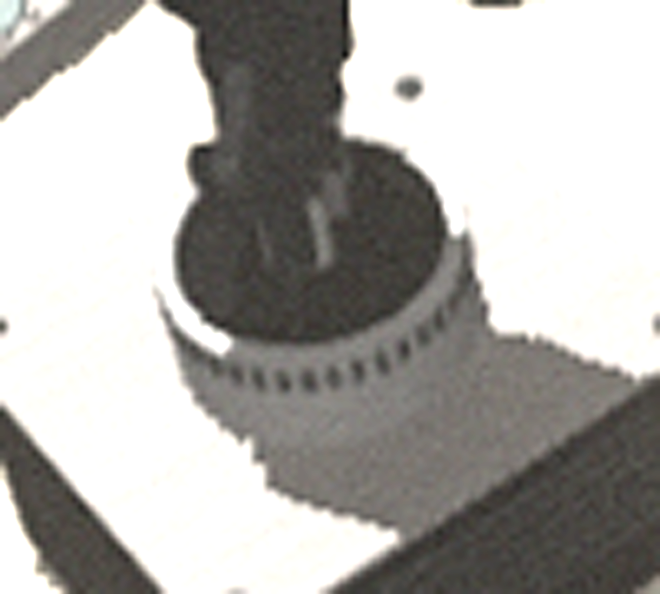

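The flange is about 2.5 mm above the rim and the cap is level. Flange ellipse is centred at (310,240) inside the collar. There's slight side contact of -2.6 N in x, so I'll relieve it and press 1 mm more.

```bash
python3 -m handwheel '[{"grip":15,"dx":-0.5,"dy":-0.3,"dz":0,"ax":0,"ay":0,"az":0},{"grip":15,"dx":0,"dy":0,"dz":0.8,"ax":0,"ay":0,"az":0},{"grip":15,"dx":0,"dy":0,"dz":0,"ax":0,"ay":0,"az":0},{"grip":15,"dx":0,"dy":0,"dz":0,"ax":0,"ay":0,"az":0}]'|grep -E 'pos|force|width|time'; python3 -m handwheel '[{"grip":15,"dx":0,"dy":0,"dz":0,"ax":0,"ay":0,"az":0}]'|grep -E 'pos|force|width'
```

```text
time: 11.0
tcp_pos: [0.5548, 0.2117, 0.1717]
ft_force: [-2.4, -0.5, 7.9]
grip_width: 0.0239
finger_force: 42.0
tcp_pos: [0.5547, 0.2117, 0.1717]
ft_force: [-3.1, -1.1, 8.1]
grip_width: 0.0235
finger_force: 42.0
```

Contact is about 9.5 N, so the plate is pressed about 4.7 mm and the latches are below the lip. I'll open gradually and feed down slightly, because the pads retract as they open.

```bash
python3 -m handwheel '[{"grip":28,"dx":0,"dy":0,"dz":0.4,"ax":0,"ay":0,"az":0},{"grip":31,"dx":0,"dy":0,"dz":0.3,"ax":0,"ay":0,"az":0}]' 20|grep -E 'pos|force|width'; python3 -m handwheel '[{"grip":34,"dx":0,"dy":0,"dz":0.4,"ax":0,"ay":0,"az":0},{"grip":37,"dx":0,"dy":0,"dz":0.4,"ax":0,"ay":0,"az":0}]'|grep -E 'pos|force|width'; python3 -m handwheel '[{"grip":40,"dx":0,"dy":0,"dz":0.4,"ax":0,"ay":0,"az":0},{"grip":43,"dx":0,"dy":0,"dz":0,"ax":0,"ay":0,"az":0},{"grip":46,"dx":0,"dy":0,"dz":0,"ax":0,"ay":0,"az":0},{"grip":50,"dx":0,"dy":0,"dz":0,"ax":0,"ay":0,"az":0},{"grip":50,"dx":0,"dy":0,"dz":0,"ax":0,"ay":0,"az":0}]'|grep -E 'pos|force|width'
```

```text
tcp_pos: [0.5548, 0.2116, 0.1709]
ft_force: [-2.3, -0.5, 7.1]
grip_width: 0.0307
finger_force: 7.3
tcp_pos: [0.555, 0.2118, 0.1701]
ft_force: [-0.3, -1.0, 6.0]
grip_width: 0.0372
finger_force: 4.4
tcp_pos: [0.5538, 0.2116, 0.1681]
ft_force: [-0.4, 0.5, 0.7]
grip_width: 0.0499
finger_force: 0.0
```

The spring force followed down to 4.4 N at 37 mm, so the tabs moved out and are now free. I'll lift away and look.

```bash
python3 -m handwheel '[{"grip":58,"dx":0,"dy":0,"dz":-5,"ax":0,"ay":0,"az":0},{"grip":58,"dx":0,"dy":0,"dz":-15,"ax":0,"ay":0,"az":0},{"grip":58,"dx":0,"dy":0,"dz":-40,"ax":0,"ay":0,"az":0},{"grip":58,"dx":0,"dy":0,"dz":-40,"ax":0,"ay":0,"az":0},{"grip":58,"dx":0,"dy":0,"dz":0,"ax":0,"ay":0,"az":0}]'
python3 - <<'E'
from h import *
np.set_printoptions(precision=4,suppress=True)
for n in ('side','top'):
    im,d=get_image(n); R=cloud(n,d).reshape(-1,3); r=np.hypot(R[:,0]-.5565,R[:,1]-.2135)
    f=R[(r<.044)&(abs(R[:,2]-.167)<.010)]; pl=np.linalg.lstsq(np.c_[f[:,:2]-[.556,.2125],np.ones(len(f))],f[:,2],rcond=None)[0]
    print(n,'flange z',np.median(f[:,2]),len(f),'plane',pl)
    if n=='side': cv2.imwrite('pics/s5.png',cv2.convertScaleAbs(cv2.resize(im[200:300,180:300,::-1],(720,600),interpolation=cv2.INTER_CUBIC),alpha=1.6))
E
```

```text
time: 12.5
tcp_pos: [0.5582, 0.2128, 0.2773]
tcp_rot: [0.966, 0.257, 0.007, 0.0]
ft_force: [0.3, 0.0, 1.1]
grip_width: 0.0584
finger_force: 0.0
side flange z 0.16949228579229014 757 plane [ 0.0156 -0.0065  0.1696]
top flange z 0.16900860475022428 760 plane [-0.0017 -0.0011  0.1691]
```

View pics/s5.png

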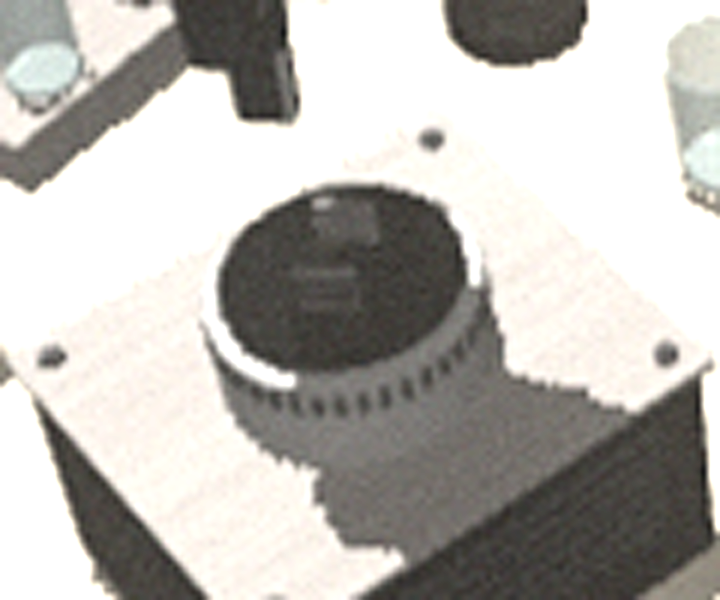

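The cap sits level. Flange ellipse is centred at (342,277), and its top is at z 0.169. It rose 1.7 mm from the pressed position, as expected if it is held up against the lip; unlocked it would have risen 4.7 mm. The hand is clear, so I'm handing in.

```bash
python3 -c "
from cell import *
print(finish_job())"
```

```text
the job is handed in; nothing more can be done
None
```

The job is handed in at about 12.6 s: the cap sits level and, from its measured height, locked under the collar's lip, pressed in with about 10 N and with the hand clear; no other object was handled.

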